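# Refit the carrying knob of the tiered stand

### The arm

A 6-joint arm with a two-finger parallel gripper is mounted at the origin on the work surface. World frame = base frame: x ahead of the robot, y to its left, z up, the work surface at z = 0. Lengths are in mm, angles in rad, forces in N, time in s.
With the tool pointing down it reaches from about 350 to 875 mm from the base axis. Payload 4.2 kg.
Tool frame: the origin (TCP) lies midway between the tips of the shut fingers; the grasp point (between the pads) lies 19 mm behind it; x points along the fingers, y is the direction in which the jaws open and shut, and the axes are right-handed (so a half turn about x gives the same grasp; the last joint's range is limited). The gripper opens to 85 mm and grips with 20 to 120 N. Pads are 22 mm wide; open, the fingers measure 114 mm over their backs; the gripper's body (76 mm by 85 mm) begins 54 mm behind the grasp point. The pads swing forward as they close: fully open they stand 13 mm farther back than shut.
Start: joints at [1.519, 0.385, 0.008, 0, -1.194, -0.259], TCP at [191.105, 595.045, 231.312] pointing down, gripper open.
Joint ranges: [-3.14, 3.14], [-1.21, 2.06], [-1.07, 1.41], [-3.16, 2.05], [-2.99, -0.16], [-3.1, 3.1]. Speed limits (rad/s): [2.79, 2.79, 3.14, 3.14, 3.14, 3.14].

### API

Orientations are given as a unit quaternion [x, y, z, w].
In Python, from bench import readout, imaging, arm gives the robot as it stands.
- The arm moves only by the tool arm_command, never from a script. Its argument "increments" is a list of rows, each a list of 3 entries, a list of its own where there are three numbers: the turn, a rotation vector about the world's x, y, z in degrees, then the shift along the world's x, y, z in mm, then the closure, from 0 (fully open) to 1 (shut). In form: [[[ax, ay, az], [tx, ty, tz], fingers], ...]. A call has exactly 5 rows; each row is the pose to reach, as a shift and turn from the pose measured when the call began; what a row does not reach only later rows make up. A row lasts 1/10 s, in which the tool goes at most 50 mm and 8.59 degrees, less where a joint would pass 70% of its speed; a pose out of reach is approached as far as the arm can. A call with a gripper value outside its range is refused whole. The fingers move at their own pace and stop on an object; the grip force is fixed at half the most. Time passes only in rows, so rows that repeat a pose let the fingers close, or fill a call up. It gives the time, the measured TCP pose, the force and the opening at its end, in the units of the state.
- readout.read_state(): the state, without advancing time (a new reading comes with each control period).
- imaging.get_image(name): name is "scene" or "side" or "wrist"; returns (picture, depth): 384x512x3 uint8, blue, green, red; 384x512 float32, mm along the optical axis (not along the pixel's ray), 0 where there is no reading.
- imaging.camera_info(name): a dict with "vfov" (degrees; the focal length in pixels is half the picture's height over the tangent of half this angle, whatever the lens; pixels are square), "cx", "cy" (the principal point, pixels), "eye" and "rotation" of the camera in the world; the wrist camera has in their place "T_tool_cam" (4x4, takes a point from camera to tool coordinates, whose origin is the TCP and whose axes are the tool frame's). Camera axes: x right, y down, z forward; pixel columns grow to the right and rows downward; lengths in mm; the calibration is good to about 2 mm. A picture is of the moment at which its call begins: read the wrist's pose just before it. camera_info takes no time and is no camera call.
- arm.job_done(): hands the job in, once; it reports no verdict.
The state is a dict: "clock": time; "joints": joint angles; "joint_vel": joint speeds; "joint_efforts": joint torques, N m; "position": TCP position; "ee_rot": TCP orientation; "contact_force": force on the tool from outside, world axes, zero at the start; "wrist_torque": the same for the moment, N m; "gripper_width": finger opening in mm.
Only numpy, scipy, OpenCV 4.12 (cv2) and the standard library are available. Lean on these libraries where they do the work, as an engineer would, in place of code of your own. Each camera call takes 0.05 s, during which the arm holds its last target. There are 200 camera calls.

### The job

The top of the tiered stand has come apart: refit it by lowering the sleeve over the pole on to the sprung collar, then the washer on top of the sleeve, and last the knob, without letting any of them drop. Press the knob down gently but far enough that it snaps past the catches of the pole and, let go, holds the stack clamped by itself. Do not force it, and leave the remotes and the jar where they are.

Things in the scene. Friction and masses are not known exactly. Their poses are not given: they have to be found in the camera images.
- stand: Fixed stainless steel three-tier stand, any yaw; origin at the middle of its foot on the sideboard, z up along the axis of its pole. Round tiers of radius 130, 105 and 85 mm, upper faces 16, 76 and 135 mm above the origin, each with a 7 mm rim bead. A pole with a sprung collar rises from the top tier.
- top_tier (a point): Middle of the top tier's upper face, on the pole's axis. The 20 mm thick pole above it is telescopic, clamped firmly at a height that differs each time and is not reported. On it a collar, 34 mm across, rides on a spring: with sleeve and washer on, 2.7 N to sink, then 0.15 N per mm. Its upper face, called the seat, is 38 to 48 mm above this point when free; the pole ends 24 mm above the seat.
- seat_low (a point): Lowest place of the free seat, 38 mm over the tier; the true one is 0 to 10 mm higher. From the pole's end rises a spindle, its height also set differently each time, not reported: 18 mm thick, then a 12 mm neck with 3 sprung wedge catches (to 9.6 mm from the axis; sleeve and washer pass them) whose flat undersides are 33 to 55 mm above the seat and 7.5 mm above the neck's foot; pointed tip 13 mm above those.
- sleeve: Steel tube standing upright, outside 32 mm, bore 24 mm, 30 mm tall, about 60 g; origin at the centre of its lower end, z along its axis. Both ends alike. Goes on first.
- washer: Thick flat steel washer lying on a round black silicone coaster, outside 44 mm, bore 24 mm, 7 mm thick, about 30 g; origin at the centre of its underside, z along its axis. Both faces alike. Goes on second.
- knob: Mushroom-shaped steel knob, the retainer, standing on its open end, 62 mm tall, about 90 g; origin at the centre of its lower end, z up its axis. Lower part 32 mm across, head 36 mm across. Inside: bore 24 mm for the lowest 18 mm, a lip of 14.4 mm bore from 18 to 22 mm, a 24 mm hollow up to 46 mm. Its rim lands on the washer 37 mm above the free seat.
- knob_lip (a point): Centre of the lip's upper face, 22 mm above the knob's lower end; it snaps under the catches 4 to 26 mm below landing (by the spindle's height), collar sinking along. The push climbs to 9 to 15 N on the wedges, eases while the 4 mm lip rubs past their edges, and at the snap falls to the bare spring load; 3.5 mm on, the lip hits the neck's foot, hard. Over 18 N is forcing. Let go, it stays.
- knob_head (a point): Middle of the knob's solid round head (36 mm across, 46 to 62 mm above the knob's lower end), good to grip.
- coaster: Round hard silicone coaster, 100 mm across, 6 mm thick, does not move; origin at the centre of its underside.
- tv_remote: Loose TV remote, 150 x 42 x 18 mm, lying on the lowest tier; origin at the centre of its underside, x lengthwise. Bystander.
- fan_remote: Loose fan remote, 105 x 38 x 16 mm, lying on the middle tier; origin at the centre of its underside, x lengthwise. Bystander.
- blind_remote: Loose blind remote, 80 x 34 x 14 mm, lying on the top tier beside the pole; origin at the centre of its underside, x lengthwise. Bystander.
- jar: Small closed glass jar with a steel screw lid, 60 mm across, 60 mm tall, standing on the sideboard; origin at the centre of its underside. Bystander.
Things that resemble listed ones, but are neither listed nor needed, are in the scene too. What is meant by the washer is not green, and is the larger of those in its own colour. Leave any blue look-alike of the knob alone.

How it is judged (in metres and radians):
On the way, in this order (a step that is already met when the one before it is completed fails the run):
1. the sleeve sits on the collar, let go (horizontal distance between sleeve and stand below 0.005 m and angle between sleeve's own z axis and vertical below 0.12 rad and contact force between sleeve and the fingers below 0.05 N and contact force between sleeve and stand above 0.1 N and z of sleeve in the frame of stand below 0.188 m and linear speed of sleeve below 0.02 m/s), for 0.2 s.
2. the washer lies on the sleeve, let go (horizontal distance between washer and stand below 0.005 m and angle between washer's own z axis and vertical below 0.12 rad and contact force between washer and the fingers below 0.05 N and contact force between washer and sleeve above 0.05 N and linear speed of washer below 0.02 m/s), for 0.2 s.
3. the knob is snapped home, let go (horizontal distance between knob and stand below 0.005 m and contact force between knob and the fingers below 0.05 N and contact force between knob and washer above 2 N), for 0.2 s.
At the end, for the whole second after the job is handed in: Sleeve, washer and knob are on the pole in this order from below, each within 5 mm of the stand's axis, upright within 7 degrees, at rest and let go, and the latched knob keeps the stack clamped by the spring: more than 2 N between knob and washer, washer and sleeve, sleeve and collar (all of step 3 and horizontal distance between each of sleeve, washer and stand below 0.005 m and angle between each of sleeve, washer, knob's own z axis and vertical below 0.12 rad and linear speed of each of sleeve, washer, knob below 0.02 m/s and contact force between each of sleeve, washer and the fingers below 0.05 N and contact force between washer and sleeve above 2 N and contact force between sleeve and stand above 2 N); the robot touches nothing.
It fails at once if the knob forced on the pole (over 16 N between them), or the stack pressed with over 25 N (contact force between knob and washer above 25 N or contact force between knob and stand above 16 N or contact force between washer and sleeve above 25 N or contact force between any of washer, sleeve and stand above 25 N).
It fails at once if a part dropped on to the pole (falls faster than 0.6 m/s) ((horizontal distance between sleeve and stand below 0.03 m and contact force between sleeve and the fingers below 0.05 N and contact force between sleeve and washer below 0.05 N and linear speed of sleeve above 0.6 m/s) or (horizontal distance between washer and stand below 0.03 m and contact force between washer and the fingers below 0.05 N and contact force between washer and sleeve below 0.05 N and linear speed of washer above 0.6 m/s) or (horizontal distance between knob and stand below 0.03 m and contact force between knob and the fingers below 0.05 N and contact force between knob and washer below 0.05 N and linear speed of knob above 0.6 m/s)).
It fails at once if a remote or the jar moved by more than 20 mm (distance of any of tv_remote, fan_remote, blind_remote, jar from where it was at the start of the episode above 0.02 m).
It also fails if it takes over 72 s, if anything falls off the work surface, if the arm or the gripper's body presses on something with over 40 N, if the wrist force passes 120 N, or if a joint passes its speed limit or range.

## Working session

There is one attempt and no reset: what is moved stays moved. The work goes in short steps, Python scripts to look and compute and a tool call to move; the robot and the scene stay as the last step left them, time stands still between calls to the robot, and variables do not carry over. Pictures are saved under pics/ and viewed, about 8 in all and at most 12, crops included, and the job is handed in when it is done.

Besides the shell and the picture viewer there is one more tool, called as name(argument=value, ...), one argument or row to a line, values as JSON. arm_command: Moves the arm, as the interface text tells. Its arguments: {"type":"object","properties":{"increments":{"type":"array","items":{"type":"array"}}},"required":["increments"]}

```bash
mkdir -p pics; ls
cat > h.py <<'E'
import numpy as np, cv2
from scipy.spatial.transform import Rotation as R
from bench import readout, imaging, arm
def cam(name):
    i=imaging.camera_info(name)
    if name=="wrist":
        s=readout.read_state(); M=np.eye(4); M[:3,:3]=R.from_quat(s["ee_rot"]).as_matrix(); M[:3,3]=s["position"]
        T=M@np.array(i["T_tool_cam"])
    else:
        T=np.eye(4); T[:3,:3]=np.array(i["rotation"]); T[:3,3]=i["eye"]
    return i,T
def shot(name):
    i,T=cam(name); im,d=imaging.get_image(name)
    f=im.shape[0]/2/np.tan(np.radians(i["vfov"])/2)
    v,u=np.mgrid[:384,:512]
    P=np.stack([(u-i["cx"])/f*d,(v-i["cy"])/f*d,d],-1)@T[:3,:3].T+T[:3,3]
    P[d<=0]=np.nan
    return im,d,P,dict(f=f,i=i,T=T)
E
python3 - <<'E'
from h import *
print(readout.read_state())
for n in ["scene","side","wrist"]:
    im,d,P,c=shot(n); print(n,{k:v for k,v in c['i'].items()})
    cv2.imwrite(f"pics/{n}.png",im); np.savez(f"{n}.npz",im=im,d=d,P=P)
a=[cv2.imread(f"pics/{n}.png") for n in ["scene","side"]]
cv2.imwrite("pics/a.png",cv2.resize(a[0],(800,600),interpolation=cv2.INTER_CUBIC))
cv2.imwrite("pics/b.png",cv2.resize(a[1],(800,600),interpolation=cv2.INTER_CUBIC))
E
```

```text
pics
{'clock': 0.0, 'joints': array([ 1.51861949e+00,  3.85550911e-01,  6.59735575e-03, -5.35636172e-04,
       -1.19396548e+00, -2.58618751e-01]), 'joint_vel': array([ 7.76461681e-05,  6.83258653e-04, -2.04634709e-03, -7.04119784e-04,
       -1.90488838e-05, -2.05231190e-03]), 'joint_efforts': array([ 6.23676692e-05, -3.92287803e+01,  1.88400578e+01,  4.18629840e+00,
       -4.62357522e-03,  3.65066057e-06]), 'position': array([190.91682238, 594.50456645, 230.20839828]), 'ee_rot': array([-0.69847719,  0.11027472,  0.69867269,  0.10874545]), 'contact_force': array([-0.26084805,  0.17893276,  0.32351967]), 'wrist_torque': array([ 0.03544028, -0.00547652,  0.05111117]), 'gripper_width': 85.28194682638616}Traceback (most recent call last):
  File "<stdin>", line 4, in <module>
  File "h.py", line 13, in shot
    i,T=cam(name); im,d=imaging.get_image(name)
        ~~~^^^^^^
  File "h.py", line 10, in cam
    T=np.eye(4); T[:3,:3]=np.array(i["rotation"]); T[:3,3]=i["eye"]
                 ~^^^^^^^
ValueError: could not broadcast input array from shape (4,) into shape (3,3)
```

```bash
sed -i 's/np.array(i\["rotation"\])/R.from_quat(i["rotation"]).as_matrix()/' h.py
python3 - <<'E'
from h import *
for n in ["scene","side","wrist"]:
    im,d,P,c=shot(n); print(n,{k:v for k,v in c['i'].items()})
    cv2.imwrite(f"pics/{n}.png",im); np.savez(f"{n}.npz",im=im,d=d,P=P)
    cv2.imwrite(f"pics/{n}_b.png",cv2.resize(im,(800,600),interpolation=cv2.INTER_CUBIC))
E
```

```text
scene {'vfov': 49.92570019992021, 'cx': 248.65204720482407, 'cy': 192.3426645034808, 'eye': array([ 810.76542481, -577.85657501,  784.50455508]), 'rotation': array([ 0.89789003,  0.24661205, -0.09933718, -0.35086766])}
side {'vfov': 49.796071958153654, 'cx': 254.73949237191255, 'cy': 193.12948876887066, 'eye': array([339.637905  , 729.4319063 , 738.04666238]), 'rotation': array([-0.09170505,  0.88861174, -0.44626968,  0.05294088])}
wrist {'vfov': 66.56000152051617, 'cx': 257.6797378189132, 'cy': 190.71628578401527, 'T_tool_cam': array([[ 3.25477185e-05, -3.21407023e-01,  9.46941141e-01,
        -1.43949296e+02],
       [ 9.99999891e-01,  4.51309972e-04,  1.18810425e-04,
         5.93764950e-01],
       [-4.65550485e-04,  9.46941034e-01,  3.21407003e-01,
        -8.37133320e+01],
       [ 0.00000000e+00,  0.00000000e+00,  0.00000000e+00,
         1.00000000e+00]])}
```

View pics/scene_b.png

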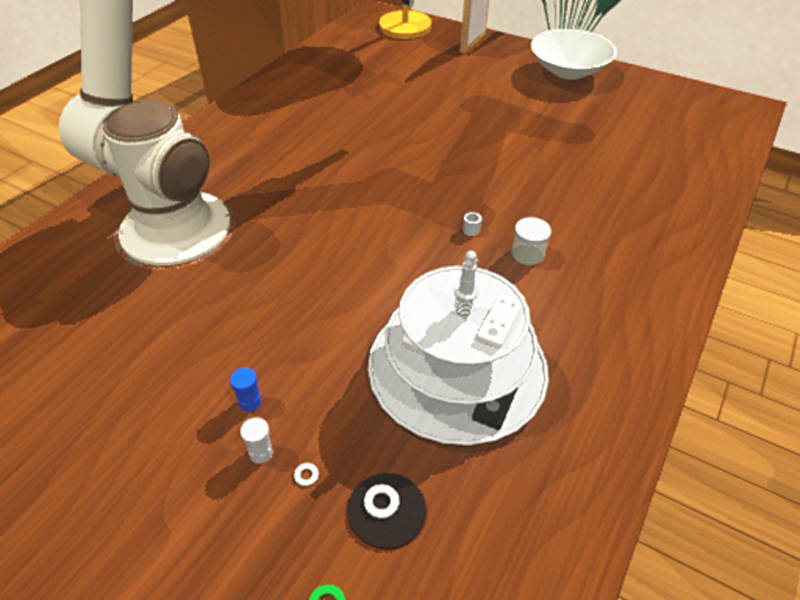

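View pics/side_b.png

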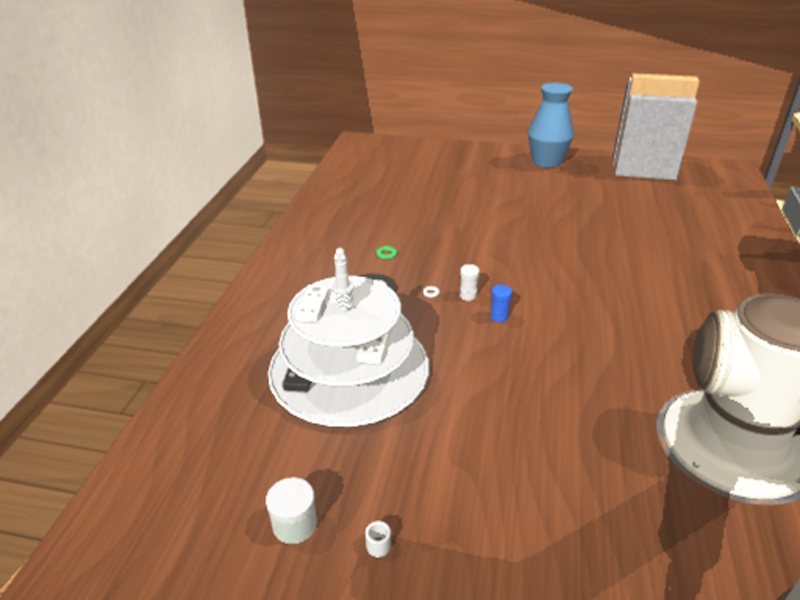

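Scene picture at 800×600: the sleeve is at (472,223), the jar at (531,240) and the pole tip at (470,257). Knob candidates are blue (246,390), to be left alone, and steel (257,440), which I choose. Washer candidates are small white (306,474), green (327,595) and the larger white one on the coaster (381,501), which I choose. The side picture agrees.

Run:
```python
from h import *
S=np.load("scene.npz"); D=np.load("side.npz"); np.set_printoptions(precision=1,suppress=True)
from scipy.optimize import least_squares
def circ(p):
    r=least_squares(lambda q:np.hypot(p[:,0]-q[0],p[:,1]-q[1])-q[2],[*p[:,:2].mean(0),20],loss='soft_l1'); return r.x
def box(Z,cx,cy,hw,hh,zmin):
    x0,x1,y0,y1=[int(v*.64) for v in (cx-hw,cx+hw,cy-hh,cy+hh)]
    p=Z['P'][y0:y1,x0:x1].reshape(-1,3); return p[(p[:,2]>zmin)]
for nm,Z,a in [("sleeve",S,(472,223,18,20)),("sleeve",D,(378,538,22,26)),("knob",S,(257,440,22,30)),("knob",D,(469,282,15,25)),("washer",S,(381,501,25,24)),("smallw",S,(306,474,18,18)),("blue",S,(246,390,20,28)),("jar",S,(531,240,25,30)),("jar",D,(292,508,32,40))]:
    p=box(Z,*a,2); 
    if nm=="washer": p=p[p[:,2]>9]
    zt=np.percentile(p[:,2],98); t=p[p[:,2]>zt-(3 if nm!="smallw" else 5)]
    print(nm,len(p),"min",p.min(0),"max",p.max(0),"top z",zt,"top mean",t.mean(0),"mid of top",(t.max(0)+t.min(0))/2, "circ",circ(p))
for nm,Z,a in [("pole",S,(468,270,12,35)),("pole",D,(341,270,10,30))]:
    p=box(Z,*a,175)
    for z in range(175,250,5):
        q=p[(p[:,2]>=z)&(p[:,2]<z+5)]
        if len(q)>3: print(nm,z,len(q),q.mean(0),q.max(0)-q.min(0))
# tiers
for Z in (S,D):
    P=Z['P'].reshape(-1,3)
    for z in (18,78,140):
        pass
    q=P[(np.abs(P[:,2]-137)<6)]; q=q[(np.hypot(q[:,0]-np.median(q[:,0]),q[:,1]-np.median(q[:,1]))<100)]
    print("toptier",len(q),np.median(q[:,2]),(np.percentile(q[:,:2],.5,0)+np.percentile(q[:,:2],99.5,0))/2,np.ptp(q[:,:2],0))
```

```text
sleeve 256 min [410.5 238.4   2. ] max [511.3 352.2  34.1] top z 32.33600789953559 top mean [476.  270.7  31.3] mid of top [475.8 270.7  31.8] circ [464.  293.5  36.4]
sleeve 294 min [457.6 256.2   2.1] max [502.9 288.8  30.7] top z 29.81033550490934 top mean [472.9 273.   28.4] mid of top [472.9 272.1  28.8] circ [473.3 273.8  14. ]
knob 575 min [ 358.3 -322.1    2. ] max [ 460.3 -227.    66.3] top z 64.90266704076443 top mean [ 431.5 -289.2   63.4] mid of top [ 431.  -289.2   64.1] circ [ 410.9 -272.1   37.6]
knob 230 min [ 412.5 -416.1    2.1] max [ 448.  -267.5   63.2] top z 62.25424870027151 top mean [ 429.9 -285.    60.7] mid of top [ 430.2 -285.4   61.3] circ [ 430.1 -285.2   13.9]
washer 320 min [ 575.3 -309.4    9. ] max [ 642.7 -227.1   17.6] top z 16.3601538306331 top mean [ 610.  -269.9   14.7] mid of top [ 610.3 -268.9   15.5] circ [ 609.6 -269.3   18.3]
smallw 215 min [ 467.8 -311.3    2. ] max [ 532.  -252.2    9.1] top z 8.230649617710764 top mean [ 502.7 -283.2    5.6] mid of top [ 502.1 -282.5    6.2] circ [ 501.3 -283.    14.9]
blue 520 min [ 286.1 -264.2    2. ] m
[... 1259 characters left out ...]

pole 185 15 [595.1 -22.9 187.3] [15.3 10.7  4.5]
pole 190 15 [593.5 -23.8 192.4] [14.3 11.1  4.9]
pole 195 15 [595.4 -24.5 197.5] [18.9 17.   4.4]
pole 200 17 [594.  -23.9 202. ] [18.8 10.2  4. ]
pole 205 15 [595.3 -23.3 207.4] [13.7  6.7  4.5]
pole 210 13 [595.8 -24.2 212.4] [16.9  9.8  3.7]
pole 215 13 [595.  -23.  217.6] [15.1  9.2  4.3]
pole 220 22 [594.8 -26.3 222. ] [16.5 14.8  4.3]
pole 225 9 [596.  -25.7 227.2] [9.4 6.1 4.5]
pole 230 14 [596.1 -25.2 232.5] [14.1  6.   4. ]
pole 235 14 [595.8 -26.6 238. ] [11.5  9.7  4.3]
pole 240 9 [596.7 -28.8 242.2] [9.  8.8 2.9]
toptier 3139 136.15208975769576 [598.2 -34.5] [173.4 170.3]
toptier 1931 133.91918147235003 [592.9 -28.4] [166.6 177.6]
```

arm_command(
  increments=[
    [[0,0,3.6],[28,-32,0],0],
    [[0,0,7.2],[57,-65,0],0],
    [[0,0,10.8],[85,-97,0],0],
    [[0,0,14.4],[113,-129,0],0],
    [[0,0,17.8],[142,-161,0],0],
  ],
)

```text
clock: 0.65
position: [333.6, 432.1, 230.3]
ee_rot: [-0.707, -0.0, 0.707, -0.002]
contact_force: [1.2, 0.7, 0.5]
gripper_width: 85.4
```

arm_command(
  increments=[
    [[0,0,0],[30,-34,-20],0],
    [[0,0,0],[60,-68,-40],0],
    [[0,0,0],[90,-102,-60],0],
    [[0,0,0],[120,-136,-85],0],
    [[0,0,0],[145,-165,-110],0],
  ],
)

```text
clock: 1.15
position: [479.8, 265.6, 119.8]
ee_rot: [0.707, 0.0, -0.707, 0.001]
contact_force: [0.6, 0.1, -0.4]
gripper_width: 85.3
```

```bash
cat >> h.py <<'E'
def top(P,c,rad,z0,z1):
    "min-enclosing circle centre of the points near c with z in the band"
    m=(np.hypot(P[...,0]-c[0],P[...,1]-c[1])<rad)&(P[...,2]>z0)&(P[...,2]<z1)
    q=P[m]; (x,y),r=cv2.minEnclosingCircle(q[:,:2].astype(np.float32))
    lo,hi=np.percentile(q,[1,99],axis=0)
    return dict(n=len(q),mec=np.round((x,y,r),1),mid=np.round((lo+hi)/2,1),ext=np.round(hi-lo,1),mean=np.round(q.mean(0),1),zmed=round(float(np.median(q[:,2])),1))
E
python3 - <<'E'
from h import *
s=readout.read_state(); print(s['position'],s['joints'])
im,d,P,c=shot("wrist"); cv2.imwrite("pics/w1.png",im)
print(top(P,(474,272),30,26,36)); print(top(P,(474,272),30,4,36))
E
```

```text
[479.82233614 265.58836649 119.76992328] [ 0.801984    0.36443686 -0.33376041  0.00178615 -0.87302531  0.77016138]
{'n': 533, 'mec': array([475.4, 271.6,  16. ]), 'mid': array([475.6, 271.5,  29.3]), 'ext': array([30.2, 29.8,  6.3]), 'mean': array([476. , 271.5,  30.5]), 'zmed': 30.9}
{'n': 1005, 'mec': array([475.4, 271.5,  16.1]), 'mid': array([475.9, 271.5,  18.6]), 'ext': array([30.2, 29.7, 27.5]), 'mean': array([476.2, 271.4,  23.5]), 'zmed': 27.2}
```

View pics/w1.png

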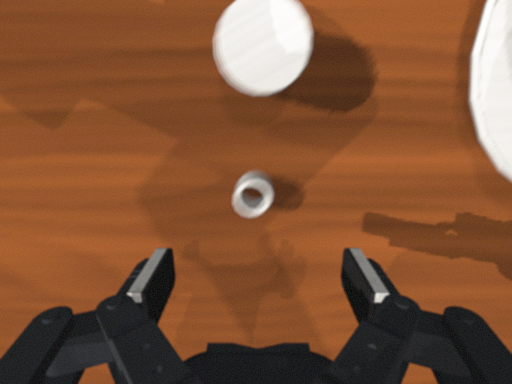

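The wrist picture shows the sleeve at (253,195) and the jar at (263,45), with the jaws to the left and right. Sleeve centre is (475.5, 271.5) and its top is near z 30, which matches the given size.

arm_command(
  increments=[
    [[0,0,0],[-4.3,6,-30],0],
    [[0,0,0],[-4.3,6,-65],0],
    [[0,0,0],[-4.3,6,-95],0],
    [[0,0,0],[-4.3,6,-111],0],
    [[0,0,0],[-4.3,6,-115],0],
  ],
)

```text
clock: 1.7
position: [473.9, 265.0, -2.7]
ee_rot: [-0.703, 0.005, 0.711, -0.003]
contact_force: [0.7, -0.6, -0.5]
gripper_width: 85.5
```

arm_command(
  increments=[
    [[0,0,0],[0,0,0],0.4],
    [[0,0,0],[0,0,0],0.6],
    [[0,0,0],[0,0,0],0.8],
    [[0,0,0],[0,0,0],1],
    [[0,0,0],[0,0,0],1],
  ],
)

```text
clock: 2.2
position: [476.2, 267.7, -0.1]
ee_rot: [-0.705, 0.003, 0.709, -0.001]
contact_force: [-0.4, 3.0, 5.3]
gripper_width: 29.7
```

arm_command(
  increments=[
    [[0,0,0],[0,0,0],1],
    [[0,0,0],[0,0,0],1],
    [[0,0,0],[0,0,0],1],
    [[0,0,0],[0,0,10],1],
    [[0,0,0],[0,0,30],1],
  ],
)

```text
clock: 2.7
position: [475.1, 266.5, 29.1]
ee_rot: [-0.704, 0.004, 0.71, -0.002]
contact_force: [0.1, 0.5, -1.2]
gripper_width: 29.8
```

arm_command(
  increments=[
    [[0,0,0],[0,0,40],1],
    [[0,0,0],[0,0,85],1],
    [[0,0,0],[0,0,130],1],
    [[0,0,0],[0,0,175],1],
    [[0,0,0],[0,-20,215],1],
  ],
)

```text
clock: 3.2
position: [475.2, 247.3, 247.1]
ee_rot: [-0.705, 0.003, 0.709, -0.002]
contact_force: [0.8, 0.2, 0.2]
gripper_width: 30.2
```

arm_command(
  increments=[
    [[0,0,0],[20,-35,20],1],
    [[0,0,0],[40,-70,40],1],
    [[0,0,0],[60,-105,60],1],
    [[0,0,0],[80,-140,80],1],
    [[0,0,0],[95,-175,85],1],
  ],
)

```text
clock: 3.7
position: [571.4, 70.6, 335.3]
ee_rot: [-0.707, 0.003, 0.708, -0.002]
contact_force: [1.0, 1.6, -0.8]
gripper_width: 29.8
```

arm_command(
  increments=[
    [[0,0,0],[8,-30,0],1],
    [[0,0,0],[15,-60,0],1],
    [[0,0,0],[21,-85,0],1],
    [[0,0,0],[24,-97,0],1],
    [[0,0,0],[24,-97,0],1],
  ],
)

```text
clock: 4.2
position: [595.2, -27.7, 335.3]
ee_rot: [-0.706, 0.003, 0.708, -0.001]
contact_force: [0.7, -0.0, -0.8]
gripper_width: 30.0
```

Run:
```python
from h import *
s=readout.read_state(); print(s['position'],s['joints'],s['gripper_width'],s['contact_force'])
print(R.from_quat(s['ee_rot']).as_matrix().round(3))
im,d,P,c=shot("wrist"); cv2.imwrite("pics/w2.png",im); np.savez("w2.npz",P=P,im=im,d=d)
for a,b in [(172,186),(186,202),(206,222),(222,234),(234,250)]: 
    try: print(a,b,top(P,(596,-31),22,a,b))
    except Exception as e: print(e)
p=s['position']; print("held",top(P,p,25,p[2]-10,p[2]+40))
```

```text
[595.21904995 -27.67399756 335.25301316] [ 0.228177    0.28458155  0.11593371  0.00612817 -1.40567139  1.3384249 ] 29.991417279348713 [ 0.70082599 -0.03771802 -0.84421435]
[[-0.002 -0.003 -1.   ]
 [-0.007 -1.     0.003]
 [-1.     0.007  0.002]]
172 186 {'n': 394, 'mec': array([598.7, -31.1,  16.8]), 'mid': array([601.3, -31. , 181.2]), 'ext': array([27.1, 31.6,  7.1]), 'mean': array([603.9, -30.7, 180.8]), 'zmed': 180.8}
186 202 {'n': 73, 'mec': array([600.2, -31.2,   9.6]), 'mid': array([604.4, -30.9, 194.1]), 'ext': array([ 7.7, 18.3, 15.6]), 'mean': array([606.2, -30.6, 194.2]), 'zmed': 194.6}
206 222 {'n': 86, 'mec': array([598.5, -31. ,   9. ]), 'mid': array([602.7, -31. , 214.1]), 'ext': array([ 9. , 17.6, 15.8]), 'mean': array([605.1, -30.8, 214.3]), 'zmed': 214.5}
222 234 {'n': 119, 'mec': array([598.4, -31.2,   9.2]), 'mid': array([599.6, -31.3, 228.2]), 'ext': array([14.7, 17.7, 11.4]), 'mean': array([602.8, -31. , 227.1]), 'zmed': 225.1}
234 250 {'n': 231, 'mec': array([598.3, -31. ,   8.5]), 'mid': array([598.9, -32.1, 240.3]), 'ext': array([13. , 14. , 12.2]), 'mean': array([600.2, -31.1, 241.5]), 'zmed': 242.8}
held {'n': 6466, 'mec': array([601. , -27.7,  23.9]), 'mid': array([596.8, -27.1, 356.5]), 'ext': array([29.5, 44. , 36.7]), 'mean': array([599. , -27.9, 359.1]), 'zmed': 361.2}
```

View pics/w2.png

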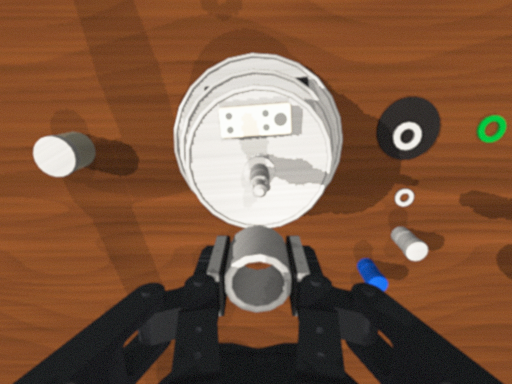

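The wrist picture shows the sleeve upright in the jaws with its bore at (258,285), the spindle below at (260,180), and the washer on the coaster at (407,136). Next I measure the held sleeve's ring.

Run:
```python
from h import *
Z=np.load("w2.npz"); P=Z['P'];im=Z['im']
for r in (255,262,285,300,305,308,311): print(r,P[r,258].round(1))
for r in (285,):
  for c in range(214,304,4): print(c,P[r,c].round(1),im[r,c])
```

```text
255 [610.2 -28.5 365.8]
262 [ 3.732e+02 -3.080e+01  1.000e-01]
285 [584.  -28.6 351.7]
300 [583.8 -28.5 362.9]
305 [584.  -28.5 366.7]
308 [582.6 -28.5 367. ]
311 [580.6 -28.5 366.7]
214 [607.2 -11.2 382.6] [37 34 33]
218 [601.4 -11.5 374.9] [31 30 30]
222 [nan nan nan] [35 34 35]
226 [595.  -13.9 366.4] [163 169 173]
230 [596.2 -15.9 368. ] [181 187 191]
234 [590.7 -17.  360.6] [79 79 83]
238 [588.  -18.6 357. ] [87 92 94]
242 [586.9 -20.5 355.5] [93 95 96]
246 [585.3 -22.5 353.4] [ 93  98 100]
250 [584.2 -24.5 351.9] [101 102 105]
254 [583.2 -26.5 350.6] [103 106 107]
258 [584.  -28.6 351.7] [ 99 103 104]
262 [584.2 -30.6 352. ] [ 98 100 101]
266 [583.6 -32.7 351.2] [87 91 93]
270 [586.2 -34.6 354.7] [85 88 88]
274 [587.3 -36.5 356.3] [86 88 90]
278 [589.5 -38.3 359.2] [78 81 83]
282 [591.6 -39.9 362. ] [81 84 85]
286 [595.3 -41.2 366.9] [142 148 148]
290 [595.  -43.1 366.6] [ 97 100 100]
294 [600.9 -43.7 374.6] [26 25 26]
298 [603.2 -44.9 377.7] [29 28 23]
302 [607.8 -45.4 383.7] [34 30 29]
```

```bash
cat >> h.py <<'E'
def ring(P,c,z,dz,r0,r1,cols=None):
    "fit outer circle to points at height z±dz near c"
    rho=np.hypot(P[...,0]-c[0],P[...,1]-c[1]); m=(abs(P[...,2]-z)<dz)&(rho<r1)&(rho>r0)
    q=P[m]; (x,y),r=cv2.minEnclosingCircle(q[:,:2].astype(np.float32)); return len(q),round(x,1),round(y,1),round(r,1),q.min(0).round(1),q.max(0).round(1)
E
python3 - <<'E'
from h import *
P=np.load("w2.npz")['P']
print(ring(P,(595.7,-28.5),366.7,1.2,0,17))
from scipy.optimize import least_squares
m=(abs(P[...,2]-366.7)<1.2)&(np.hypot(P[...,0]-595.7,P[...,1]+28.5)<17.5);q=P[m]
r=least_squares(lambda v:np.hypot(q[:,0]-v[0],q[:,1]-v[1])-14,[595,-28],loss='soft_l1');print(r.x,abs(r.fun).mean())
m=(np.hypot(P[...,0]-598.4,P[...,1]+31)<14)&(P[...,2]>200);print(np.nanmax(P[m][:,2]))
m=(np.hypot(P[...,0]-598.4,P[...,1]+31)<17)&(np.hypot(P[...,0]-598.4,P[...,1]+31)>12)&(abs(P[...,2]-181)<5);print(np.percentile(P[m][:,2],[10,50,90]))
E
```

```text
(1362, 596.1, -28.3, 17.0, array([580. , -43.4, 365.5]), array([611.7, -13.2, 367.9]))
[596.14470542 -28.28448229] 1.015964181329241
424.4128915712112
[179.54695433 180.68724883 181.5824738 ]
```

arm_command(
  increments=[
    [[0,0,0],[1,-1,-20],1],
    [[0,0,0],[2.4,-2.8,-45],1],
    [[0,0,0],[2.4,-2.8,-65],1],
    [[0,0,0],[2.4,-2.8,-80],1],
    [[0,0,0],[2.4,-2.8,-80],1],
  ],
)

```text
clock: 4.75
position: [595.9, -28.1, 252.9]
ee_rot: [-0.704, 0.002, 0.71, -0.002]
contact_force: [0.4, -0.5, -1.0]
gripper_width: 29.9
```

Run:
```python
from h import *
s=readout.read_state(); p=s['position'];print(p,s['contact_force'])
im,d,P,c=shot("wrist"); np.savez("w3.npz",P=P,im=im,d=d)
print(ring(P,(p[0]+.8,p[1]-.6),p[2]+31.4,1.2,0,17))
for a,b in [(186,202),(206,222),(222,234),(234,252)]: 
    try: print(a,b,top(P,(598,-31),14,a,b))
    except Exception as e: print(e)
S=cv2.resize(im[120:330,160:360],None,fx=2.5,fy=2.5)
im2,d2,P2,c2=shot("side"); T=cv2.resize(im2[110:220,170:290],None,fx=4,fy=4,interpolation=cv2.INTER_CUBIC)[:525,:300*1]
np.savez("s3.npz",P=P2,im=im2)
im3,_,P3,_=shot("scene"); U=cv2.resize(im3[110:220,250:350],None,fx=4,fy=4)
h=440; f=lambda a:cv2.resize(a,(int(a.shape[1]*h/a.shape[0]),h))
o=np.hstack([f(S),f(U)]); cv2.imwrite("pics/w3.png",o[:, :800] if o.shape[1]>800 else o); print(o.shape)
```

```text
[595.90907714 -28.06922123 252.86020125] [ 0.38796757 -0.47010951 -0.95372558]
(1363, 596.5, -28.7, 16.9, array([580.8, -43.7, 283.1]), array([612.9, -13.5, 285.4]))
186 202 {'n': 184, 'mec': array([598.8, -31.1,   9.9]), 'mid': array([603.6, -31. , 194.2]), 'ext': array([ 9.2, 19.2, 15.5]), 'mean': array([606. , -30.9, 194.3]), 'zmed': 194.7}
206 222 {'n': 227, 'mec': array([598.6, -31. ,   8.9]), 'mid': array([603.1, -31.1, 214. ]), 'ext': array([ 8.3, 17.1, 15.6]), 'mean': array([605.1, -30.8, 214.3]), 'zmed': 214.4}
222 234 {'n': 271, 'mec': array([598.9, -31.3,   9.2]), 'mid': array([602.3, -31.4, 228.1]), 'ext': array([ 9.6, 16.9, 11.5]), 'mean': array([603.6, -31.7, 226.8]), 'zmed': 225.0}
234 252 {'n': 106, 'mec': array([601. , -32.1,   8. ]), 'mid': array([603.2, -32. , 236.5]), 'ext': array([ 6.3, 14.1,  4.9]), 'mean': array([603.8, -30.9, 235.9]), 'zmed': 235.8}
(440, 819, 3)
```

View pics/w3.png

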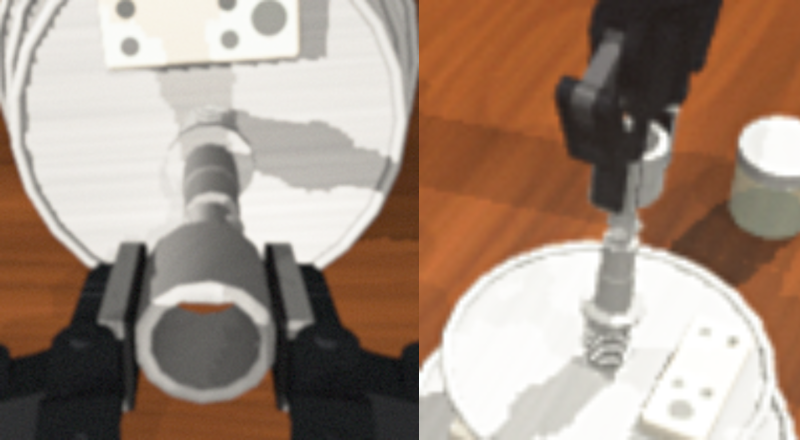

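The wrist crop shows the sleeve above and slightly left of the spindle, and the scene crop agrees. Most of the sideways shift was not carried out, so I correct it and check.

arm_command(
  increments=[
    [[0,0,0],[2.1,-2.5,0],1],
    [[0,0,0],[2.1,-2.5,0],1],
    [[0,0,0],[2.1,-2.5,0],1],
    [[0,0,0],[2.1,-2.5,0],1],
    [[0,0,0],[2.1,-2.5,0],1],
  ],
)

```text
clock: 5.4
position: [600.1, -31.2, 256.6]
ee_rot: [0.707, -0.003, -0.707, 0.002]
contact_force: [-0.2, -0.4, -0.1]
gripper_width: 29.6
```

```bash
cat > m.py <<'E'
from h import *
s=readout.read_state(); p=s['position'];print(s['clock'],p.round(1),s['contact_force'].round(1),R.from_quat(s['ee_rot']).as_matrix()[:,0].round(4), s['gripper_width'])
E
python3 - <<'E'
from m import *
im,d,P,c=shot("wrist"); p=readout.read_state()['position'];print(p)
print(ring(P,(p[0]+.7,p[1]-.6),p[2]+31.4,1.2,0,17))
print(top(P,(598,-31),14,206,222))
E
```

```text
5.4 [600.1 -31.2 256.6] [-0.2 -0.4 -0.1] [ 1.0e-04 -6.4e-03 -1.0e+00] 29.633049919946593
[600.1148969  -31.21368741 256.52984853]
(1393, 601.0, -31.8, 16.9, array([585. , -46.9, 286.7]), array([616.9, -16.7, 289.1]))
{'n': 217, 'mec': array([598.6, -31. ,   9. ]), 'mid': array([602.8, -31. , 214.1]), 'ext': array([ 8.8, 17.3, 15.7]), 'mean': array([605.2, -31. , 214.5]), 'zmed': 214.7}
```

arm_command(
  increments=[
    [[0,0,0],[-1,0.4,0],1],
    [[0,0,0],[-2,0.7,0],1],
    [[0,0,0],[-2,0.7,0],1],
    [[0,0,0],[-2,0.7,0],1],
    [[0,0,0],[-2,0.7,0],1],
  ],
)

```text
clock: 5.95
position: [598.1, -30.5, 256.5]
ee_rot: [0.707, -0.003, -0.707, 0.002]
contact_force: [-0.7, 0.0, -1.0]
gripper_width: 30.1
```

Run:
```python
from m import *
for k in range(4):
  im,d,P,c=shot("wrist"); p=readout.read_state()['position'];print(p)
  print(ring(P,(p[0]+.7,p[1]-.6),p[2]+31.4,1.2,0,17)[1:4])
print(top(P,(598,-31),14,206,222))
```

```text
5.95 [598.1 -30.5 256.5] [-0.7  0.  -1. ] [ 0.     -0.0064 -1.    ] 30.116166228234512
[598.11468436 -30.49698748 256.55427029]
(598.8, -31.2, 16.8)
[598.10989735 -30.50043109 256.52725313]
(598.6, -31.1, 16.9)
[598.12799402 -30.50137868 256.51657697]
(598.8, -31.1, 16.9)
[598.1096504  -30.50794857 256.51275725]
(598.7, -31.1, 16.9)
{'n': 213, 'mec': array([598.7, -31. ,   9. ]), 'mid': array([603.1, -31.1, 214. ]), 'ext': array([ 8.1, 17.4, 15.5]), 'mean': array([605.2, -31.2, 214.4]), 'zmed': 214.5}
```

arm_command(
  increments=[
    [[0,0,0],[0,0,-5],1],
    [[0,0,0],[0,0,-11],1],
    [[0,0,0],[0,0,-17],1],
    [[0,0,0],[0,0,-23],1],
    [[0,0,0],[0,0,-27],1],
  ],
)

```text
clock: 6.65
position: [597.8, -30.5, 228.5]
ee_rot: [-0.707, 0.003, 0.708, -0.002]
contact_force: [-0.5, -0.5, -0.4]
gripper_width: 30.0
```

Run:
```python
from m import *
im,d,P,c=shot("wrist"); p=readout.read_state()['position'];print(p)
print(ring(P,(p[0]+.7,p[1]-.6),p[2]+31.4,1.2,0,17)[1:4])
print(top(P,(598,-31),14,206,222))
```

```text
6.65 [597.8 -30.5 228.5] [-0.5 -0.5 -0.4] [-0.0014 -0.0066 -1.    ] 29.99172750345715
[597.52961533 -30.51190061 227.94997836]
(598.5, -31.3, 16.7)
{'n': 147, 'mec': array([601.6, -31.2,   8.1]), 'mid': array([604.9, -31. , 211.1]), 'ext': array([ 5.1, 15.1,  9.6]), 'mean': array([605.9, -31.1, 210.3]), 'zmed': 210.0}
```

arm_command(
  increments=[
    [[0,0,0],[0.3,0,-8],1],
    [[0,0,0],[0.3,0,-17],1],
    [[0,0,0],[0.3,0,-26],1],
    [[0,0,0],[0.3,0,-35],1],
    [[0,0,0],[0.3,0,-41],1],
  ],
)

```text
clock: 7.2
position: [597.4, -30.5, 185.7]
ee_rot: [-0.706, 0.003, 0.708, -0.002]
contact_force: [-0.8, 0.9, -0.2]
gripper_width: 30.0
```

arm_command(
  increments=[
    [[0,0,0],[0,0,-1],1],
    [[0,0,0],[0,0,-2],1],
    [[0,0,0],[0,0,-3],1],
    [[0,0,0],[0,0,-3],1],
    [[0,0,0],[0,0,-3],1],
  ],
)

```text
clock: 7.7
position: [597.6, -30.6, 183.0]
ee_rot: [-0.706, 0.003, 0.708, -0.002]
contact_force: [0.6, -0.7, -0.5]
gripper_width: 29.8
```

Small steps until the force shows the seat.

arm_command(
  increments=[
    [[0,0,0],[0.3,0,-0.6],1],
    [[0,0,0],[0.3,0,-1.2],1],
    [[0,0,0],[0.3,0,-1.8],1],
    [[0,0,0],[0.3,0,-2],1],
    [[0,0,0],[0.3,0,-2],1],
  ],
)

```text
clock: 8.2
position: [597.9, -30.6, 180.9]
ee_rot: [-0.706, 0.003, 0.708, -0.002]
contact_force: [0.0, 0.3, 0.0]
gripper_width: 30.2
```

arm_command(
  increments=[
    [[0,0,0],[0,0,-0.5],1],
    [[0,0,0],[0,0,-1],1],
    [[0,0,0],[0,0,-1.5],1],
    [[0,0,0],[0,0,-1.5],1],
    [[0,0,0],[0,0,-1.5],1],
  ],
)

```text
clock: 8.7
position: [597.9, -30.5, 179.5]
ee_rot: [-0.706, 0.003, 0.708, -0.002]
contact_force: [-0.9, -0.2, 1.5]
gripper_width: 30.2
```

arm_command(
  increments=[
    [[0,0,0],[0,0,-0.5],1],
    [[0,0,0],[0,0,-1],1],
    [[0,0,0],[0,0,-1],1],
    [[0,0,0],[0,0,-1],1],
    [[0,0,0],[0,0,-1],1],
  ],
)

```text
clock: 9.2
position: [597.9, -30.6, 178.8]
ee_rot: [-0.706, 0.003, 0.708, -0.002]
contact_force: [-0.8, -0.3, 3.5]
gripper_width: 30.3
```

Run:
```python
from m import *
im,d,P,c=shot("wrist"); p=readout.read_state()['position'];print(p, readout.read_state()['contact_force'])
m=(np.hypot(P[...,0]-p[0],P[...,1]-p[1])<17);q=P[m];print(ring(P,(p[0]+.7,p[1]-.6),p[2]+31.4,1.2,0,17)[1:4])
for k in range(4):
  imaging.get_image("wrist"); print(readout.read_state()['contact_force'])
```

```text
9.2 [597.9 -30.6 178.8] [-0.8 -0.3  3.5] [-0.0029 -0.0067 -1.    ] 30.2689811184259
[597.90485352 -30.54296503 178.68645306] [-2.0066653   0.4541001   3.65445143]
(598.6, -31.1, 16.8)
[-1.60894428  0.06841596  4.0167291 ]
[-0.72262243  0.33496536  3.31540541]
[-1.03407626  0.24080093  2.95483685]
[-1.4254719   0.01803985  2.66191739]
```

Seated at TCP z ≈ 179 (seat ≈ 180.7). Release and rise.

arm_command(
  increments=[
    [[0,0,0],[0,0,0],0.55],
    [[0,0,0],[0,0,0],0.45],
    [[0,0,0],[0,0,0],0.3],
    [[0,0,0],[0,0,0],0.2],
    [[0,0,0],[0,0,0],0.1],
  ],
)

```text
clock: 9.95
position: [597.9, -30.5, 178.3]
ee_rot: [-0.706, 0.003, 0.708, -0.002]
contact_force: [-0.0, 0.4, 0.1]
gripper_width: 76.8
```

arm_command(
  increments=[
    [[0,0,0],[0,0,10],0],
    [[0,0,0],[0,0,30],0],
    [[0,0,0],[0,0,60],0],
    [[0,0,0],[0,0,100],0],
    [[0,0,0],[0,0,145],0],
  ],
)

```text
clock: 10.45
position: [597.3, -30.6, 324.7]
ee_rot: [-0.705, 0.003, 0.709, -0.002]
contact_force: [1.7, -0.2, 0.3]
gripper_width: 85.6
```

Run:
```python
from m import *
im,d,P,c=shot("wrist"); cv2.imwrite("pics/w4.png",im); print(ring(P,(598.6,-31),211,1.5,9,18)); print(top(P,(598.6,-31),14,214,222))
q=P[(np.hypot(P[...,0]-598.6,P[...,1]+31)<17)];print(np.histogram(q[:,2],bins=range(175,260,4)))
print("washer",ring(P,(610,-268),13.5,3,0,24))
```

```text
10.45 [597.3 -30.6 324.7] [ 1.7 -0.2  0.3] [-0.0048 -0.0069 -1.    ] 85.59145948599839
(283, 598.5, -31.2, 15.8, array([585.1, -46.5, 209.5]), array([614.3, -15.9, 212.3]))
{'n': 47, 'mec': array([599.9, -31.2,   8.6]), 'mid': array([603.4, -31.2, 217.8]), 'ext': array([ 7.7, 17.1,  7.3]), 'mean': array([605.1, -31.5, 218.4]), 'zmed': 218.4}
(array([  9,  78,  27,  40,  34,  42,  59,  89, 258, 115,  25,  25,  85,
         6,  52,  53,  70, 108,   0,   0,   0]), array([175, 179, 183, 187, 191, 195, 199, 203, 207, 211, 215, 219, 223,
       227, 231, 235, 239, 243, 247, 251, 255, 259]))
washer (461, 610.9, -267.8, 22.2, array([ 590.2, -289.1,   10.6]), array([ 632.1, -245.9,   16.4]))
```

Sleeve is seated and centred, with its top at z ≈ 211. On to the washer.

arm_command(
  increments=[
    [[0,0,0],[2,-35,0],0],
    [[0,0,0],[5,-75,0],0],
    [[0,0,0],[7,-115,-10],0],
    [[0,0,0],[9,-155,-40],0],
    [[0,0,0],[11,-190,-80],0],
  ],
)

```text
clock: 11.0
position: [612.8, -221.5, 259.3]
ee_rot: [0.714, -0.004, -0.7, 0.003]
contact_force: [0.4, 0.6, 0.1]
gripper_width: 85.4
```

arm_command(
  increments=[
    [[0,0,0],[2,-20,-40],0],
    [[0,0,0],[2,-38,-80],0],
    [[0,0,0],[2,-46,-115],0],
    [[0,0,0],[2,-46,-142],0],
    [[0,0,0],[2,-46,-142],0],
  ],
)

```text
clock: 11.5
position: [611.9, -267.2, 112.8]
ee_rot: [0.711, -0.003, -0.703, 0.002]
contact_force: [0.8, 0.1, 0.8]
gripper_width: 85.5
```

arm_command(
  increments=[
    [[0,0,0],[0,0,0],0],
    [[0,0,0],[0,0,0],0],
    [[0,0,0],[0,0,0],0],
    [[0,0,0],[0,0,0],0],
    [[0,0,0],[0,0,0],0],
  ],
)

```text
clock: 12.0
position: [612.4, -267.1, 113.9]
ee_rot: [0.711, -0.003, -0.703, 0.002]
contact_force: [-0.7, 0.0, 0.3]
gripper_width: 85.4
```

Run:
```python
from m import *
im,d,P,c=shot("wrist"); cv2.imwrite("pics/w5.png",im); 
print("washer",ring(P,(610.5,-268),13.5,2.7,0,25)); print(top(P,(610.5,-268),40,10.5,20))
q=P[np.hypot(P[...,0]-610.5,P[...,1]+268)<40];print(np.histogram(q[:,2],bins=range(-2,22,2)))
```

```text
12.0 [ 612.4 -267.1  113.9] [-0.7  0.   0.3] [ 0.012  -0.0074 -0.9999] 85.36026260657923
washer (1276, 610.9, -268.1, 21.8, array([ 589.2, -289.7,   10.9]), array([ 632.6, -246.8,   16.1]))
{'n': 1283, 'mec': array([ 610.9, -268.1,   21.8]), 'mid': array([ 611.2, -268.2,   13.3]), 'ext': array([41. , 40.7,  4.8]), 'mean': array([ 611.7, -268. ,   14. ]), 'zmed': 14.1}
(array([   0,    0,    0,  104, 3746,  609,   56,  511,  722,    3,    0]), array([-2,  0,  2,  4,  6,  8, 10, 12, 14, 16, 18, 20]))
```

View pics/w5.png

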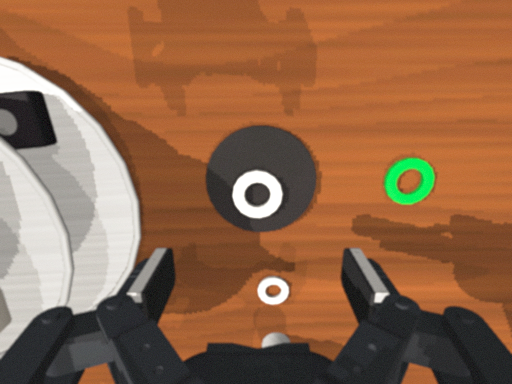

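The washer is at (257,194), radius 21.8 mm, white on the coaster; the smaller white ring at (273,290) is the look-alike. I level the tool and go down with the jaws part closed.

arm_command(
  increments=[
    [[0.4,0.7,0],[-1.5,-0.4,-25],0.35],
    [[0.4,0.7,0],[-1.5,-0.4,-55],0.35],
    [[0.4,0.7,0],[-1.5,-0.4,-80],0.35],
    [[0.4,0.7,0],[-1.5,-0.4,-95],0.35],
    [[0.4,0.7,0],[-1.5,-0.4,-100],0.35],
  ],
)

```text
clock: 12.55
position: [609.9, -267.3, 11.8]
ee_rot: [-0.706, 0.001, 0.708, 0.001]
contact_force: [0.0, -1.1, 0.1]
gripper_width: 55.6
```

arm_command(
  increments=[
    [[0,0,0],[0,0,0],0.35],
    [[0,0,0],[0,0,0],0.35],
    [[0,0,0],[0,0,0],0.35],
    [[0,0,0],[0,0,0],0.35],
    [[0,0,0],[0,0,0],0.35],
  ],
)

```text
clock: 13.05
position: [610.2, -267.4, 12.7]
ee_rot: [-0.706, 0.001, 0.708, 0.001]
contact_force: [-0.6, 0.4, -0.7]
gripper_width: 55.7
```

```bash
python3 m.py
```

```text
13.05 [ 610.2 -267.4   12.7] [-0.6  0.4 -0.7] [-0.0023  0.     -1.    ] 55.70307554480236
```

arm_command(
  increments=[
    [[0,0,0],[0,0,-2],0.4],
    [[0,0,0],[0,0,-4],0.4],
    [[0,0,0],[0,0,-5],0.4],
    [[0,0,0],[0,0,-5],0.4],
    [[0,0,0],[0,0,-5],0.4],
  ],
)

```text
clock: 13.55
position: [610.2, -267.4, 7.5]
ee_rot: [-0.706, 0.001, 0.708, 0.001]
contact_force: [-0.6, -0.6, 0.5]
gripper_width: 51.3
```

arm_command(
  increments=[
    [[0,0,0],[0,0,-1],0.4],
    [[0,0,0],[0,0,-1.5],0.4],
    [[0,0,0],[0,0,-2],0.4],
    [[0,0,0],[0,0,-2],0.4],
    [[0,0,0],[0,0,-2],0.4],
  ],
)

```text
clock: 14.05
position: [610.2, -267.4, 5.5]
ee_rot: [-0.706, 0.001, 0.708, 0.001]
contact_force: [-0.3, -0.3, 0.3]
gripper_width: 51.4
```

arm_command(
  increments=[
    [[0,0,0],[0,0,0],0.5],
    [[0,0,0],[0,0,0],0.6],
    [[0,0,0],[0,0,0],0.8],
    [[0,0,0],[0,0,0],1],
    [[0,0,0],[0,0,0],1],
  ],
)

```text
clock: 14.55
position: [610.5, -267.5, 6.3]
ee_rot: [-0.706, 0.001, 0.708, 0.0]
contact_force: [-1.6, 0.5, 5.9]
gripper_width: 40.5
```

arm_command(
  increments=[
    [[0,0,0],[0,0,0],1],
    [[0,0,0],[0,0,5],1],
    [[0,0,0],[0,0,15],1],
    [[0,0,0],[0,0,30],1],
    [[0,0,0],[0,0,50],1],
  ],
)

```text
clock: 15.05
position: [610.2, -267.4, 57.0]
ee_rot: [-0.706, 0.001, 0.708, 0.0]
contact_force: [-0.1, 0.1, -0.2]
gripper_width: 39.9
```

Run:
```python
from m import *
im,d,P,c=shot("wrist"); cv2.imwrite("pics/w6.png",im[200:384,130:390]); 
q=P[(np.hypot(P[...,0]-p[0],P[...,1]-p[1])<19)];print(np.histogram(q[:,2],bins=np.arange(0,80,4)))
```

```text
15.05 [ 610.2 -267.4   57. ] [-0.1  0.1 -0.2] [-2.9e-03 -1.0e-04 -1.0e+00] 39.85450463834743
(array([   0, 1091,  167,    0,    0,    0,    0,    0,    0,    0,    0,
          0,    0,    0,   39,  365, 1926,    0,    0]), array([ 0,  4,  8, 12, 16, 20, 24, 28, 32, 36, 40, 44, 48, 52, 56, 60, 64,
       68, 72, 76]))
```

View pics/w6.png

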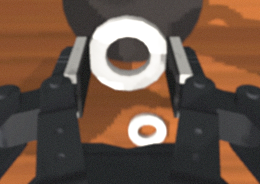

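The washer is held level between the pads, centre about (128,52) in the crop. Lift it and carry it to the pole.

arm_command(
  increments=[
    [[0,0,0],[0,0,40],1],
    [[0,0,0],[0,0,85],1],
    [[0,0,0],[0,10,130],1],
    [[0,0,0],[-2,25,175],1],
    [[0,0,0],[-3,45,220],1],
  ],
)

```text
clock: 15.6
position: [609.3, -223.4, 284.8]
ee_rot: [0.709, -0.002, -0.705, 0.001]
contact_force: [-0.1, -0.2, -0.3]
gripper_width: 40.2
```

arm_command(
  increments=[
    [[0,0,0],[-2,40,0],1],
    [[0,0,0],[-4,85,0],1],
    [[0,0,0],[-6,130,0],1],
    [[0,0,0],[-8,165,0],1],
    [[0,0,0],[-9,192,-5],1],
  ],
)

```text
clock: 16.1
position: [600.3, -29.2, 281.8]
ee_rot: [0.711, -0.001, -0.704, 0.001]
contact_force: [0.1, -1.1, 0.2]
gripper_width: 40.2
```

arm_command(
  increments=[
    [[0,0,0],[0,0,0],1],
    [[0,0,0],[0,0,0],1],
    [[0,0,0],[0,0,0],1],
    [[0,0,0],[0,0,0],1],
    [[0,0,0],[0,0,0],1],
  ],
)

```text
clock: 16.6
position: [600.3, -30.2, 281.8]
ee_rot: [0.711, -0.001, -0.704, 0.0]
contact_force: [-0.5, 0.7, -0.5]
gripper_width: 39.9
```

```bash
cat > mw.py <<'E'
from m import *
im,d,P,c=shot("wrist"); p=readout.read_state()['position']
q=P[(np.hypot(P[...,0]-p[0],P[...,1]-p[1])<19)&(abs(P[...,2]-p[2]-5)<14)]; z=np.median(q[:,2]); 
print(p,"washer top",z,ring(P,(p[0],p[1]-.6),z,1.5,0,24))
print("pole",top(P,(598.6,-31),14,214,222))
E
python3 mw.py
```

```text
16.6 [600.3 -30.2 281.8] [-0.5  0.7 -0.5] [ 0.01   -0.0026 -0.9999] 39.8897454723334
[600.30909674 -30.11030868 281.75932821] washer top 289.5766146537152 (3064, 600.8, -30.7, 23.7, array([579.2, -51.6, 288.1]), array([622.9, -10. , 291.1]))
pole {'n': 76, 'mec': array([598.9, -31.1,   8.8]), 'mid': array([603.2, -31.1, 218. ]), 'ext': array([ 8.5, 17.5,  7.4]), 'mean': array([605.1, -31.1, 218.2]), 'zmed': 218.1}
```

arm_command(
  increments=[
    [[0.15,0.55,0],[-1,-0.2,-5],1],
    [[0.15,0.55,0],[-2.3,-0.3,-12],1],
    [[0.15,0.55,0],[-2.3,-0.3,-20],1],
    [[0.15,0.55,0],[-2.3,-0.3,-24],1],
    [[0.15,0.55,0],[-2.3,-0.3,-24],1],
  ],
)

```text
clock: 17.15
position: [597.5, -30.4, 256.5]
ee_rot: [-0.706, 0.001, 0.708, 0.0]
contact_force: [0.0, 0.0, 0.2]
gripper_width: 40.2
```

arm_command(
  increments=[
    [[0,0,0],[0,0,0],1],
    [[0,0,0],[0,0,0],1],
    [[0,0,0],[0,0,0],1],
    [[0,0,0],[0,0,0],1],
    [[0,0,0],[0,0,0],1],
  ],
)

```text
clock: 17.65
position: [597.6, -30.4, 256.7]
ee_rot: [-0.707, 0.001, 0.708, 0.0]
contact_force: [-0.3, -0.9, -0.4]
gripper_width: 40.3
```

```bash
python3 mw.py
```

```text
17.65 [597.6 -30.4 256.7] [-0.3 -0.9 -0.4] [-1.5e-03 -2.0e-04 -1.0e+00] 40.27680412254269
[597.53462441 -30.42879369 256.66250907] washer top 264.47252566469325 (3083, 599.3, -31.0, 23.1, array([576.7, -51.8, 263. ]), array([619.9, -10.1, 265.9]))
pole {'n': 105, 'mec': array([599.8, -31.3,   8.6]), 'mid': array([603.9, -30.9, 217.9]), 'ext': array([ 7.1, 16.2,  7.6]), 'mean': array([605.3, -31.2, 218.1]), 'zmed': 218.1}
```

arm_command(
  increments=[
    [[0,0,0],[0.4,0,-4],1],
    [[0,0,0],[0.4,0,-10],1],
    [[0,0,0],[0.4,0,-16],1],
    [[0,0,0],[0.4,0,-21],1],
    [[0,0,0],[0.4,0,-23],1],
  ],
)

```text
clock: 18.2
position: [597.5, -30.5, 232.6]
ee_rot: [-0.706, 0.001, 0.708, 0.0]
contact_force: [-0.3, 0.4, -0.6]
gripper_width: 40.5
```

arm_command(
  increments=[
    [[0,0,0],[0.3,0,-4],1],
    [[0,0,0],[0.3,0,-9],1],
    [[0,0,0],[0.3,0,-14],1],
    [[0,0,0],[0.3,0,-18],1],
    [[0,0,0],[0.3,0,-19],1],
  ],
)

```text
clock: 18.7
position: [597.5, -30.5, 212.8]
ee_rot: [-0.706, 0.001, 0.709, 0.0]
contact_force: [0.3, -0.4, 0.6]
gripper_width: 40.4
```

arm_command(
  increments=[
    [[0,0,0],[0,0,-0.5],1],
    [[0,0,0],[0,0,-1],1],
    [[0,0,0],[0,0,-1.5],1],
    [[0,0,0],[0,0,-1.5],1],
    [[0,0,0],[0,0,-1.5],1],
  ],
)

```text
clock: 19.2
position: [597.6, -30.5, 211.5]
ee_rot: [-0.706, 0.001, 0.709, 0.0]
contact_force: [0.7, 0.3, -0.8]
gripper_width: 40.4
```

arm_command(
  increments=[
    [[0,0,0],[0.2,0,-0.5],1],
    [[0,0,0],[0.2,0,-1],1],
    [[0,0,0],[0.2,0,-1.3],1],
    [[0,0,0],[0.2,0,-1.3],1],
    [[0,0,0],[0.2,0,-1.3],1],
  ],
)

```text
clock: 19.7
position: [597.8, -30.5, 210.2]
ee_rot: [-0.706, 0.001, 0.709, 0.0]
contact_force: [0.7, -0.6, -0.3]
gripper_width: 40.2
```

arm_command(
  increments=[
    [[0,0,0],[0,0,-0.5],1],
    [[0,0,0],[0,0,-1],1],
    [[0,0,0],[0,0,-1],1],
    [[0,0,0],[0,0,-1],1],
    [[0,0,0],[0,0,-1],1],
  ],
)

```text
clock: 20.2
position: [597.9, -30.5, 209.5]
ee_rot: [-0.706, 0.001, 0.708, 0.0]
contact_force: [-0.3, 0.2, 3.1]
gripper_width: 40.3
```

```bash
python3 mw.py
```

```text
20.2 [597.9 -30.5 209.5] [-0.3  0.2  3.1] [-3.6e-03 -5.0e-04 -1.0e+00] 40.27407183764162
[597.90614844 -30.51632612 209.47675464] washer top 217.46070477201533 (2659, 599.5, -31.1, 23.1, array([578.6, -51.8, 216. ]), array([620.2, -10.3, 218.9]))
pole {'n': 674, 'mec': array([598.6, -31. ,  14. ]), 'mid': array([600.3, -30.9, 218. ]), 'ext': array([23.2, 27.3,  7.5]), 'mean': array([602.7, -30.4, 217.4]), 'zmed': 217.2}
```

Contact at 3 N. Release and rise, then check.

arm_command(
  increments=[
    [[0,0,0],[0,0,0],0.45],
    [[0,0,0],[0,0,0],0.4],
    [[0,0,0],[0,0,0],0.3],
    [[0,0,0],[0,0,0],0.2],
    [[0,0,0],[0,0,0],0.1],
  ],
)

```text
clock: 20.75
position: [597.9, -30.5, 209.3]
ee_rot: [-0.706, 0.001, 0.709, 0.0]
contact_force: [-0.7, 0.4, -0.5]
gripper_width: 76.7
```

arm_command(
  increments=[
    [[0,0,0],[0,0,5],0],
    [[0,0,0],[0,0,20],0],
    [[0,0,0],[0,0,50],0],
    [[0,0,0],[0,0,85],0],
    [[0,0,0],[0,0,115],0],
  ],
)

```text
clock: 21.25
position: [598.0, -30.6, 326.6]
ee_rot: [-0.706, 0.001, 0.708, 0.0]
contact_force: [-0.2, 0.7, 0.5]
gripper_width: 85.6
```

Run:
```python
from m import *
im,d,P,c=shot("wrist"); cv2.imwrite("pics/w7.png",cv2.resize(im[100:300,130:512],None,fx=2,fy=2)); print(ring(P,(598.6,-31),217.5,1.5,11,26)); print(top(P,(598.6,-31),11,220,224))
q=P[(np.hypot(P[...,0]-430.5,P[...,1]+287)<30)&(P[...,2]>55)];print("knob",q.mean(0),len(q))
```

```text
21.25 [598.  -30.6 326.6] [-0.2  0.7  0.5] [-2.4e-03 -8.0e-04 -1.0e+00] 85.63620835312311
(1062, 598.5, -31.2, 21.7, array([577.1, -52.9, 216. ]), array([620.2,  -9.9, 219. ]))
{'n': 36, 'mec': array([599.2, -31.2,   8.7]), 'mid': array([601.9, -31.3, 222.3]), 'ext': array([10.5, 16.6,  3.4]), 'mean': array([604.5, -30.7, 222.7]), 'zmed': 222.7}
knob [ 434.21134735 -286.03780867   62.26614625] 399
```

View pics/w7.png

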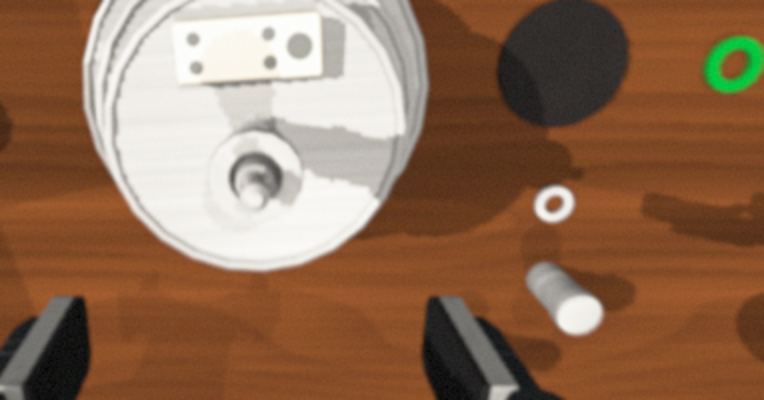

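Washer lies centred on the sleeve at (255,175) in the crop, and the steel knob is at (565,300). On to the knob.

arm_command(
  increments=[
    [[0,0,0],[-22,-33,0],0],
    [[0,0,0],[-45,-67,-5],0],
    [[0,0,0],[-67,-100,-20],0],
    [[0,0,0],[-90,-135,-40],0],
    [[0,0,0],[-112,-170,-60],0],
  ],
)

```text
clock: 21.8
position: [487.2, -202.1, 272.7]
ee_rot: [0.711, -0.001, -0.704, 0.001]
contact_force: [1.0, -0.5, 0.3]
gripper_width: 85.5
```

arm_command(
  increments=[
    [[0,0,0],[-18,-28,-25],0],
    [[0,0,0],[-37,-56,-55],0],
    [[0,0,0],[-52,-80,-85],0],
    [[0,0,0],[-56,-86,-110],0],
    [[0,0,0],[-56,-86,-115],0],
  ],
)

```text
clock: 22.3
position: [428.6, -288.3, 155.0]
ee_rot: [0.709, -0.001, -0.706, -0.001]
contact_force: [0.3, 0.4, 1.1]
gripper_width: 85.3
```

arm_command(
  increments=[
    [[0,0,0],[0,0,0],0],
    [[0,0,0],[0,0,0],0],
    [[0,0,0],[0,0,0],0],
    [[0,0,0],[0,0,0],0],
    [[0,0,0],[0,0,0],0],
  ],
)

```text
clock: 22.8
position: [429.2, -288.1, 155.8]
ee_rot: [0.709, -0.001, -0.705, -0.001]
contact_force: [0.7, 0.0, -1.2]
gripper_width: 85.1
```

Run:
```python
from m import *
im,d,P,c=shot("wrist"); cv2.imwrite("pics/w8.png",im); print(top(P,(431,-287),32,58,70)); print(P[195,256],im[195,256]); print(top(P,(431,-287),30,4,40))
```

```text
22.8 [ 429.2 -288.1  155.8] [ 0.7  0.  -1.2] [ 6.e-03  1.e-04 -1.e+00] 85.10808767976266
{'n': 1276, 'mec': array([ 431.9, -288.6,   17.8]), 'mid': array([ 432.2, -288.4,   62. ]), 'ext': array([32.9, 32.7,  5.6]), 'mean': array([ 432.8, -288.5,   63. ]), 'zmed': 63.1}
[ 428.87294497 -287.56009261   62.51598368] [254 255 255]
{'n': 233, 'mec': array([ 434.9, -288.1,   15.3]), 'mid': array([ 442.8, -288.5,   22.2]), 'ext': array([ 8.9, 28.4, 34.8]), 'mean': array([ 444.7, -288.6,   22.6]), 'zmed': 22.4}
```

arm_command(
  increments=[
    [[0,0.35,0],[2.1,0,-30],0.2],
    [[0,0.35,0],[2.1,0,-65],0.3],
    [[0,0.35,0],[2.1,0,-95],0.35],
    [[0,0.35,0],[2.1,0,-115],0.35],
    [[0,0.35,0],[2.1,0,-119],0.35],
  ],
)

```text
clock: 23.35
position: [429.6, -287.6, 34.5]
ee_rot: [-0.705, 0.0, 0.709, 0.002]
contact_force: [0.4, -0.1, -0.1]
gripper_width: 55.3
```

arm_command(
  increments=[
    [[0,0,0],[0,0,0],0.35],
    [[0,0,0],[0,0,0],0.35],
    [[0,0,0],[0,0,0],0.35],
    [[0,0,0],[0,0,0],0.35],
    [[0,0,0],[0,0,0],0.35],
  ],
)

```text
clock: 23.85
position: [430.1, -287.7, 35.2]
ee_rot: [-0.706, 0.0, 0.708, 0.001]
contact_force: [-0.2, 0.3, 0.2]
gripper_width: 55.2
```

arm_command(
  increments=[
    [[0,0,0],[1,0,0],0.4],
    [[0,0,0],[1,0,0],0.5],
    [[0,0,0],[1,0,0],0.6],
    [[0,0,0],[1,0,0],0.8],
    [[0,0,0],[1,0,0],1],
  ],
)

```text
clock: 24.35
position: [431.3, -287.8, 35.7]
ee_rot: [-0.706, 0.0, 0.708, 0.001]
contact_force: [-1.2, 0.5, 5.3]
gripper_width: 34.2
```

arm_command(
  increments=[
    [[0,0,0],[0,0,0],1],
    [[0,0,0],[0,0,0],1],
    [[0,0,0],[0,0,10],1],
    [[0,0,0],[0,0,35],1],
    [[0,0,0],[0,0,75],1],
  ],
)

```text
clock: 24.85
position: [429.2, -287.0, 109.3]
ee_rot: [-0.704, -0.0, 0.711, 0.002]
contact_force: [1.2, -0.2, -0.6]
gripper_width: 34.0
```

arm_command(
  increments=[
    [[0,0,0],[0,0,45],1],
    [[0,0,0],[0,0,90],1],
    [[0,0,0],[5,10,135],1],
    [[0,0,0],[15,25,165],1],
    [[0,0,0],[35,50,185],1],
  ],
)

```text
clock: 25.35
position: [464.1, -237.3, 297.8]
ee_rot: [-0.705, 0.001, 0.709, 0.003]
contact_force: [0.2, -0.1, -1.1]
gripper_width: 34.6
```

arm_command(
  increments=[
    [[0,0,0],[22,33,0],1],
    [[0,0,0],[45,68,0],1],
    [[0,0,0],[68,103,0],1],
    [[0,0,0],[90,137,0],1],
    [[0,0,0],[110,170,0],1],
  ],
)

```text
clock: 25.85
position: [574.4, -65.6, 297.7]
ee_rot: [-0.705, 0.001, 0.709, 0.003]
contact_force: [0.1, -0.9, -0.4]
gripper_width: 33.9
```

arm_command(
  increments=[
    [[0,0,0],[10,15,0],1],
    [[0,0,0],[18,27,0],1],
    [[0,0,0],[23,35,0],1],
    [[0,0,0],[23.5,35,0],1],
    [[0,0,0],[23.5,35,0],1],
  ],
)

```text
clock: 26.35
position: [597.5, -31.4, 297.8]
ee_rot: [-0.705, 0.001, 0.709, 0.003]
contact_force: [-0.4, -0.3, -0.6]
gripper_width: 34.1
```

arm_command(
  increments=[
    [[0,0,0],[0,0,0],1],
    [[0,0,0],[0,0,0],1],
    [[0,0,0],[0,0,0],1],
    [[0,0,0],[0,0,0],1],
    [[0,0,0],[0,0,0],1],
  ],
)

```text
clock: 26.85
position: [597.4, -31.5, 297.9]
ee_rot: [-0.705, 0.001, 0.709, 0.003]
contact_force: [0.1, 0.5, -1.8]
gripper_width: 34.1
```

```bash
cat > mk.py <<'E'
from m import *
im,d,P,c=shot("wrist"); p=readout.read_state()['position']
q=P[(np.hypot(P[...,0]-p[0],P[...,1]-p[1])<12)&(abs(P[...,2]-p[2]-26)<14)]; z=np.median(q[:,2]) 
m=(abs(P[...,2]-z)<1.5)&(abs(P[...,1]-p[1]+.6)<10)&(abs(P[...,0]-p[0])<25); q=P[m]
x0,x1=q[:,0].min(),q[:,0].max(); e=np.sqrt(18**2-5**2)
print(p,"knob top",z,"bottom",z-62,"x",x0,x1,(x0+x1)/2)
from scipy.optimize import least_squares
m=(abs(P[...,2]-z)<2)&(np.hypot(P[...,0]-p[0]-.7,P[...,1]-p[1]+.6)<18.5);(x,y),r=cv2.minEnclosingCircle(P[m][:,:2].astype(np.float32));print(x,y,r)
# axis tilt from front side of the stem
for a,b in [(-33,-25),(-20,-10),(0,8)]:
  m=(np.hypot(P[...,0]-p[0]-.7,P[...,1]-p[1]+.6)<21)&(P[...,2]>p[2]+a)&(P[...,2]<p[2]+b)&(abs(P[...,1]-p[1]+.6)<3)
  if m.sum()>3: print(a,b,P[m].mean(0).round(1),m.sum())
print("washer",ring(P,(598.6,-31),217.5,1.5,11,26)); print("pole",top(P,(598.6,-31),11,219.5,224))
cv2.imwrite(f"pics/k{int(s['clock']*100)}.png",im)
E
python3 mk.py
```

```text
26.85 [597.4 -31.5 297.9] [ 0.1  0.5 -1.8] [-0.0062  0.0029 -1.    ] 34.13246295065768
[597.43789944 -31.48000652 297.770406  ] knob top 325.39969495225273 bottom 263.39969495225273 x 580.0096863612614 615.5002147273503 597.7549505443059
598.35986328125 -32.11941909790039 18.358671188354492
-33 -25 [613.  -32.1 268.8] 43
-20 -10 [612.9 -32.1 282.3] 72
0 8 [613.  -32.2 301.5] 69
washer (985, 598.4, -31.1, 21.8, array([585.4, -52.9, 216. ]), array([620. ,  -9.4, 219. ]))
pole {'n': 53, 'mec': array([598.9, -30.9,   8.8]), 'mid': array([601.4, -30.9, 221.9]), 'ext': array([11.3, 16.7,  4.3]), 'mean': array([604.1, -31. , 222.5]), 'zmed': 222.8}
```

arm_command(
  increments=[
    [[0,0.3,0],[0.6,0.5,-2],1],
    [[0,0.3,0],[1.2,1,-7],1],
    [[0,0.3,0],[1.2,1,-12],1],
    [[0,0.3,0],[1.2,1,-15],1],
    [[0,0.3,0],[1.2,1,-15],1],
  ],
)

```text
clock: 27.4
position: [598.3, -30.5, 281.8]
ee_rot: [-0.702, 0.001, 0.712, 0.003]
contact_force: [0.0, -0.1, -0.6]
gripper_width: 34.4
```

```bash
python3 mk.py
```

```text
27.4 [598.3 -30.5 281.8] [ 0.  -0.1 -0.6] [-0.0133  0.0027 -0.9999] 34.36237549855831
[598.4905353  -30.51248331 282.35082121] knob top 309.38302370380205 bottom 247.38302370380205 x 581.111738144358 616.7130377980816 598.9123879712198
598.9296264648438 -31.211563110351562 18.480804443359375
-33 -25 [613.6 -31.1 253.4] 46
-20 -10 [613.6 -31.2 267.1] 68
0 8 [613.9 -31.  286.6] 75
washer (1002, 598.9, -31.3, 21.6, array([587.6, -52.9, 216. ]), array([620.1,  -9.9, 219. ]))
pole {'n': 59, 'mec': array([602.1, -31. ,   7.9]), 'mid': array([604.6, -30.8, 221.8]), 'ext': array([ 5.1, 15.3,  4.4]), 'mean': array([605.5, -31.4, 222.1]), 'zmed': 222.2}
```

arm_command(
  increments=[
    [[0,-0.5,0],[0.3,0,0],1],
    [[0,-0.5,0],[0.3,0,-3],1],
    [[0,-0.5,0],[0.3,0,-6],1],
    [[0,-0.5,0],[0.3,0,-9],1],
    [[0,-0.5,0],[0.3,0,-9],1],
  ],
)

```text
clock: 27.95
position: [598.5, -30.5, 272.7]
ee_rot: [-0.705, 0.001, 0.709, 0.003]
contact_force: [-0.1, -0.9, -0.7]
gripper_width: 34.2
```

arm_command(
  increments=[
    [[0,0,0],[0,0,0],1],
    [[0,0,0],[0,0,0],1],
    [[0,0,0],[0,0,0],1],
    [[0,0,0],[0,0,0],1],
    [[0,0,0],[0,0,0],1],
  ],
)

```text
clock: 28.45
position: [598.5, -30.5, 272.7]
ee_rot: [-0.705, 0.001, 0.709, 0.003]
contact_force: [0.9, 0.7, -1.8]
gripper_width: 34.0
```

```bash
python3 mk.py
```

```text
28.45 [598.5 -30.5 272.7] [ 0.9  0.7 -1.8] [-0.0048  0.0026 -1.    ] 34.02714916371924
[598.51131228 -30.47815504 272.70815252] knob top 300.29582071800166 bottom 238.29582071800166 x 581.3339155977493 616.5304997587252 598.9322076782373
599.3175659179688 -31.142765045166016 18.4692440032959
-33 -25 [614.1 -30.9 243.5] 39
-20 -10 [614.  -31.1 257.4] 72
0 8 [614.2 -31.1 276.9] 71
washer (1014, 599.0, -31.3, 21.6, array([587.6, -52.9, 216. ]), array([620.4, -10. , 219. ]))Traceback (most recent call last):
  File "mk.py", line 13, in <module>
    print("washer",ring(P,(598.6,-31),217.5,1.5,11,26)); print("pole",top(P,(598.6,-31),11,219.5,224))
                                                                      ~~~^^^^^^^^^^^^^^^^^^^^^^^^^^^^
  File "h.py", line 23, in top
    lo,hi=np.percentile(q,[1,99],axis=0)
          ~~~~~~~~~~~~~^^^^^^^^^^^^^^^^^
    return _quantile_unchecked(
        a, q, axis, out, overwrite_input, method, keepdims, weights)
    return _ureduce(a,
                    func=_quantile_ureduce_func,
    ...<5 lines>...
                    overwrite_input=overwrite_input,
                    method=method)
    r = func(a, **kwargs)
    result = _quantile(arr,
                       quantiles=q,
    ...<2 lines>...
                       out=out,
                       weights=wgt)
    slices_having_nans = np.isnan(arr[-1, ...])
                                  ~~~^^^^^^^^^
IndexError: index -1 is out of bounds for axis 0 with size 0
```

arm_command(
  increments=[
    [[0,0,0],[0,0,-2],1],
    [[0,0,0],[0,0,-5],1],
    [[0,0,0],[0,0,-8],1],
    [[0,0,0],[0,0,-10],1],
    [[0,0,0],[0,0,-10],1],
  ],
)

```text
clock: 29.0
position: [598.3, -30.5, 262.1]
ee_rot: [-0.705, 0.001, 0.709, 0.003]
contact_force: [-0.2, -0.3, -1.3]
gripper_width: 34.1
```

arm_command(
  increments=[
    [[0,0,0],[0,0,-1.5],1],
    [[0,0,0],[0,0,-3],1],
    [[0,0,0],[0,0,-4.5],1],
    [[0,0,0],[0,0,-5],1],
    [[0,0,0],[0,0,-5],1],
  ],
)

```text
clock: 29.5
position: [598.3, -30.5, 257.1]
ee_rot: [-0.705, 0.001, 0.709, 0.003]
contact_force: [-0.2, 0.1, 0.0]
gripper_width: 33.8
```

arm_command(
  increments=[
    [[0,0,0],[0.2,0,-0.7],1],
    [[0,0,0],[0.2,0,-1.4],1],
    [[0,0,0],[0.2,0,-2],1],
    [[0,0,0],[0.2,0,-2],1],
    [[0,0,0],[0.2,0,-2],1],
  ],
)

```text
clock: 30.0
position: [598.4, -30.5, 255.0]
ee_rot: [-0.705, 0.001, 0.709, 0.003]
contact_force: [-0.3, -0.2, 0.1]
gripper_width: 33.9
```

arm_command(
  increments=[
    [[0,0,0],[0,0,-0.5],1],
    [[0,0,0],[0,0,-1],1],
    [[0,0,0],[0,0,-1.5],1],
    [[0,0,0],[0,0,-1.5],1],
    [[0,0,0],[0,0,-1.5],1],
  ],
)

```text
clock: 30.5
position: [598.4, -30.5, 253.6]
ee_rot: [-0.705, 0.001, 0.709, 0.003]
contact_force: [-0.6, 0.6, -0.5]
gripper_width: 34.3
```

arm_command(
  increments=[
    [[0,0,0],[0,0,-0.5],1],
    [[0,0,0],[0,0,-1],1],
    [[0,0,0],[0,0,-1],1],
    [[0,0,0],[0,0,-1],1],
    [[0,0,0],[0,0,-1],1],
  ],
)

```text
clock: 31.0
position: [598.5, -30.5, 252.8]
ee_rot: [-0.705, 0.001, 0.709, 0.003]
contact_force: [-0.8, 0.2, 0.9]
gripper_width: 34.4
```

arm_command(
  increments=[
    [[0,0,0],[0,0,-0.5],1],
    [[0,0,0],[0,0,-1],1],
    [[0,0,0],[0,0,-1],1],
    [[0,0,0],[0,0,-1],1],
    [[0,0,0],[0,0,-1],1],
  ],
)

```text
clock: 31.5
position: [598.7, -30.6, 252.3]
ee_rot: [-0.705, 0.001, 0.709, 0.003]
contact_force: [-1.3, 0.6, 4.1]
gripper_width: 34.1
```

arm_command(
  increments=[
    [[0,0,0],[0,0,-0.5],1],
    [[0,0,0],[0,0,-1],1],
    [[0,0,0],[0,0,-1.3],1],
    [[0,0,0],[0,0,-1.3],1],
    [[0,0,0],[0,0,-1.3],1],
  ],
)

```text
clock: 32.0
position: [598.9, -30.6, 251.6]
ee_rot: [-0.706, 0.001, 0.708, 0.003]
contact_force: [-2.8, 0.8, 5.0]
gripper_width: 34.2
```

arm_command(
  increments=[
    [[0,0,0],[0,0,-0.5],1],
    [[0,0,0],[0,0,-1],1],
    [[0,0,0],[0,0,-1.3],1],
    [[0,0,0],[0,0,-1.3],1],
    [[0,0,0],[0,0,-1.3],1],
  ],
)

```text
clock: 32.5
position: [599.2, -30.6, 251.1]
ee_rot: [-0.706, 0.001, 0.708, 0.003]
contact_force: [-2.2, 1.1, 6.0]
gripper_width: 33.8
```

arm_command(
  increments=[
    [[0,0,0],[-0.3,0,-0.5],1],
    [[0,0,0],[-0.6,0,-1],1],
    [[0,0,0],[-0.6,0,-1.5],1],
    [[0,0,0],[-0.6,0,-1.5],1],
    [[0,0,0],[-0.6,0,-1.5],1],
  ],
)

```text
clock: 33.0
position: [599.0, -30.5, 250.6]
ee_rot: [-0.707, 0.001, 0.707, 0.003]
contact_force: [-1.2, 0.8, 6.2]
gripper_width: 34.0
```

arm_command(
  increments=[
    [[0,0,0],[-0.3,0,-0.5],1],
    [[0,0,0],[-0.6,0,-1],1],
    [[0,0,0],[-0.6,0,-1.8],1],
    [[0,0,0],[-0.6,0,-1.8],1],
    [[0,0,0],[-0.6,0,-1.8],1],
  ],
)

```text
clock: 33.5
position: [598.9, -30.5, 249.9]
ee_rot: [0.707, -0.001, -0.707, -0.002]
contact_force: [-0.5, 2.0, 7.5]
gripper_width: 34.4
```

```bash
python3 m.py
```

```text
33.5 [598.9 -30.5 249.9] [-0.5  2.   7.5] [ 0.0011  0.0019 -1.    ] 34.375692618853996
```

arm_command(
  increments=[
    [[0,0.2,0],[-0.3,0,-0.7],1],
    [[0,0.3,0],[-0.5,0,-1.4],1],
    [[0,0.3,0],[-0.5,0,-2.2],1],
    [[0,0.3,0],[-0.5,0,-2.2],1],
    [[0,0.3,0],[-0.5,0,-2.2],1],
  ],
)

```text
clock: 34.0
position: [599.0, -30.5, 249.1]
ee_rot: [-0.707, 0.001, 0.708, 0.002]
contact_force: [-0.9, 1.8, 7.7]
gripper_width: 34.6
```

arm_command(
  increments=[
    [[0,0.2,0],[-0.3,0,-0.7],1],
    [[0,0.3,0],[-0.5,0,-1.4],1],
    [[0,0.3,0],[-0.5,0,-2.2],1],
    [[0,0.3,0],[-0.5,0,-2.4],1],
    [[0,0.3,0],[-0.5,0,-2.4],1],
  ],
)

```text
clock: 34.5
position: [598.8, -30.5, 247.3]
ee_rot: [-0.705, 0.001, 0.709, 0.002]
contact_force: [-1.3, 0.9, 5.5]
gripper_width: 34.3
```

```bash
python3 m.py
```

```text
34.5 [598.8 -30.5 247.3] [-1.3  0.9  5.5] [-0.0056  0.0017 -1.    ] 34.30942041979909
```

arm_command(
  increments=[
    [[0,0,0],[-0.2,0,-0.4],1],
    [[0,0,0],[-0.2,0,-0.8],1],
    [[0,0,0],[-0.2,0,-1.2],1],
    [[0,0,0],[-0.2,0,-1.5],1],
    [[0,0,0],[-0.2,0,-1.5],1],
  ],
)

```text
clock: 35.0
position: [598.8, -30.5, 246.3]
ee_rot: [-0.705, 0.001, 0.709, 0.002]
contact_force: [-1.0, 1.4, 5.4]
gripper_width: 34.6
```

arm_command(
  increments=[
    [[0,0,0],[-0.2,0,-0.4],1],
    [[0,0,0],[-0.2,0,-0.8],1],
    [[0,0,0],[-0.2,0,-1.2],1],
    [[0,0,0],[-0.2,0,-1.5],1],
    [[0,0,0],[-0.2,0,-1.5],1],
  ],
)

```text
clock: 35.5
position: [598.5, -30.5, 244.6]
ee_rot: [-0.705, 0.001, 0.709, 0.002]
contact_force: [-0.9, 0.1, 2.3]
gripper_width: 33.9
```

Force fell from 5.4 to 2.3 N, which is about the bare spring load, so it looks snapped. One small step to confirm.

arm_command(
  increments=[
    [[0,0,0],[0,0,-0.3],1],
    [[0,0,0],[0,0,-0.6],1],
    [[0,0,0],[0,0,-0.8],1],
    [[0,0,0],[0,0,-0.8],1],
    [[0,0,0],[0,0,-0.8],1],
  ],
)

```text
clock: 36.0
position: [598.6, -30.5, 243.8]
ee_rot: [-0.705, 0.001, 0.709, 0.002]
contact_force: [-1.0, 0.7, 2.5]
gripper_width: 34.3
```

Run:
```python
from m import *
for k in range(5):
  imaging.get_image("wrist"); s=readout.read_state();print(s['contact_force'].round(1),s['position'].round(2))
```

```text
36.0 [598.6 -30.5 243.8] [-1.   0.7  2.5] [-0.0047  0.0017 -1.    ] 34.28029279150976
[ 0.2 -0.1  3.6] [598.57 -30.55 243.82]
[-0.2 -0.2  4. ] [598.58 -30.52 243.85]
[-0.  -0.   2.6] [598.56 -30.52 243.82]
[-0.8 -0.7  2.6] [598.57 -30.54 243.84]
[-1.2 -0.1  2.2] [598.56 -30.52 243.84]
```

Steady spring load of about 3 N. Release, rise and check the knob's height.

arm_command(
  increments=[
    [[0,0,0],[0,0,0],0.55],
    [[0,0,0],[0,0,0],0.45],
    [[0,0,0],[0,0,0],0.3],
    [[0,0,0],[0,0,0],0.2],
    [[0,0,0],[0,0,0],0.1],
  ],
)

```text
clock: 36.75
position: [598.5, -30.5, 243.6]
ee_rot: [-0.705, 0.001, 0.709, 0.002]
contact_force: [0.5, 0.4, -0.6]
gripper_width: 76.7
```

arm_command(
  increments=[
    [[0,0,0],[0,0,5],0],
    [[0,0,0],[0,0,20],0],
    [[0,0,0],[0,0,50],0],
    [[0,0,0],[0,0,85],0],
    [[0,0,0],[0,0,110],0],
  ],
)

```text
clock: 37.25
position: [598.9, -30.7, 356.6]
ee_rot: [-0.706, 0.001, 0.708, 0.002]
contact_force: [-0.4, -0.2, 0.6]
gripper_width: 85.5
```

arm_command(
  increments=[
    [[0,0,0],[0,0,0],0],
    [[0,0,0],[0,0,0],0],
    [[0,0,0],[0,0,0],0],
    [[0,0,0],[0,0,0],0],
    [[0,0,0],[0,0,0],0],
  ],
)

```text
clock: 37.75
position: [598.6, -30.8, 355.5]
ee_rot: [-0.706, 0.001, 0.709, 0.002]
contact_force: [0.1, 0.9, 0.2]
gripper_width: 85.4
```

Run:
```python
from m import *
im,d,P,c=shot("wrist")
print("knob top",top(P,(598.6,-31),22,258,285)); print("washer",ring(P,(598.6,-31),210.5,6,19,24))
q=P[(abs(np.hypot(P[...,0]-598.6,P[...,1]+31)-20)<2)];print("washer top z",np.histogram(q[:,2],bins=range(200,222,2)))
S,_,_,_=shot("scene"); D,_,_,_=shot("side")
o=np.hstack([cv2.resize(x,(400,400),interpolation=cv2.INTER_CUBIC) for x in (S[130:290,220:360],D[140:280,165:285])]); cv2.imwrite("pics/fin.png",o)
```

```text
37.75 [598.6 -30.8 355.5] [0.1 0.9 0.2] [-0.004   0.0012 -1.    ] 85.37649898986226
knob top {'n': 1454, 'mec': array([599. , -31.1,  17.9]), 'mid': array([599.5, -31.3, 267.2]), 'ext': array([33.2, 32.5, 13.2]), 'mean': array([600.8, -31.3, 271.4]), 'zmed': 272.0}
washer (221, 599.2, -31.4, 21.7, array([590.1, -52.5, 205.4]), array([620.3, -10.1, 212.2]))
washer top z (array([  0,   0,   6,  15, 133, 134,   2,   0,   0,   0]), array([200, 202, 204, 206, 208, 210, 212, 214, 216, 218, 220]))
```

View pics/fin.png

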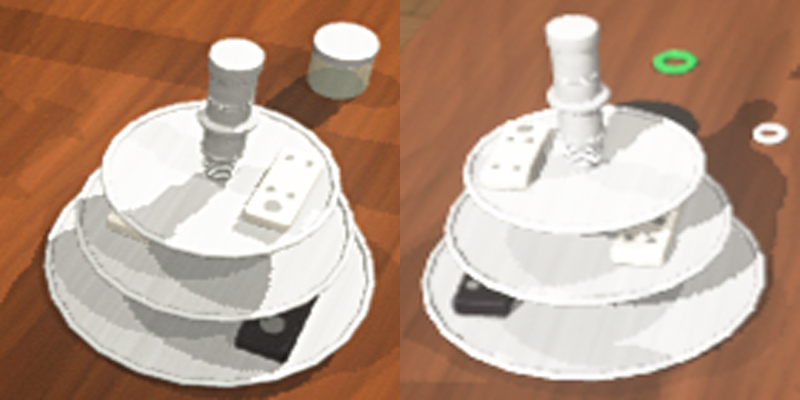

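The stack is assembled in both views. The washer top is at z ≈ 210, against 217.5 when free, so the knob is holding the spring down about 7.5 mm, and the remotes are where they were.

```bash
python3 -c "
from bench import arm; print(arm.job_done())"
```

```text
the job is handed in; nothing more can be done
None
```

The sleeve, washer and knob are back on the pole in that order, and the knob snapped past the catches and holds the stack clamped by itself. I handed the job in at about 38 s; no verdict was reported.

- **Fitting:** The sleeve and the washer each met the stack at about 3 N and were let go there. The knob's push climbed to about 8 N, eased to 5.4 N, then fell to about 3 N (bare spring load) at the snap. The 8 N peak is a little below the stated 9–15 N. I only read the force at the end of each step, so I may have missed the true peak.
- **Last checks, after letting go:** The washer top sits at z ≈ 210, against 217.5 when free, so the spring is held down about 7.5 mm. The knob top is at z ≈ 272, so its rim rests on the washer. The knob and washer centres are within about 1 mm of the pole axis.
- **Bystanders:** In the last pictures the remotes and the jar look unmoved. I did not measure their positions again.
- **One disagreement:** The gripper read 2 to 4 mm less than the given sizes (30 for the 32 mm sleeve, 40 for the 44 mm washer). It made no difference to the grasps.

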